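# Find the empty well by feel and seat the pendulum bob

### The job

Two of the three wells in the pale wooden rack still have an old magnet slug hidden at the bottom. Feel gently down into the wells with the steel tip of the wand until it touches the bottom of the one that is empty, hang the wand back upright in its wooden stand, then seat the brass bob upright, fully home, in that empty well and let go. Never push hard down on the rack, which stands on soft foam feet, and leave the ring stands and the block magnet where they lie.

Things in the scene. Friction and masses are not known exactly. Their poses are not given: they have to be found in the camera images.
- rack (a joint): How far (m, 0 to 0.010) the rack has sunk straight down on its soft foam feet; 0 when left alone. The first 2 to 3 N do not move it, then it yields about 1 mm for each 2.5 N (7 mm is pushing too hard) and it springs back.
- rack_base (a point): Centre of the underside of the rack, a pale wooden block 50 x 150 x 58 mm with three round wells in a row along its long side (y of this frame, z up), on 10 mm foam feet: its top is 68 mm above the drawer floor, and it cannot shift sideways. The drawer floor, on which everything stands, is 10 mm above the work surface.
- rack_hole0 (a point): Centre of the mouth of well 0, in the rack's top face (well 0 lies at -44 mm along the rack's y); z up. 22.5 mm bore with a 2 mm chamfer, flat floor 50 mm below this point. Exactly one of the three wells is empty, a different one each time; the other two each hold a loose black ferrite slug, 18 mm across and 16 to 24 mm tall, standing on the floor, so a probe stops 26 to 34 mm down instead of 50 mm.
- rack_hole1 (a point): Centre of the mouth of well 1, in the rack's top face (well 1 lies at 0 mm along the rack's y); z up. 22.5 mm bore with a 2 mm chamfer, flat floor 50 mm below this point. Exactly one of the three wells is empty, a different one each time; the other two each hold a loose black ferrite slug, 18 mm across and 16 to 24 mm tall, standing on the floor, so a probe stops 26 to 34 mm down instead of 50 mm.
- rack_hole2 (a point): Centre of the mouth of well 2, in the rack's top face (well 2 lies at 44 mm along the rack's y); z up. 22.5 mm bore with a 2 mm chamfer, flat floor 50 mm below this point. Exactly one of the three wells is empty, a different one each time; the other two each hold a loose black ferrite slug, 18 mm across and 16 to 24 mm tall, standing on the floor, so a probe stops 26 to 34 mm down instead of 50 mm.
- wand: Orange plastic wand with a steel rod tip, 143 mm long, 60 g, hanging upright in the stand at the start. Origin: centre of the flat end of the steel tip; z runs up along the wand to the handle. From the origin up: steel rod 9 mm across to 62 mm, orange flange 26 mm across from 62 to 68 mm, round handle 18 mm across from 68 to 143 mm (grip it here). The flange rests on the stand's top. It does not act as a magnet in this job.
- stand: Wooden stand fixed to the drawer floor, 60 x 60 x 66 mm, with one hole for the wand. Origin: centre of its underside, z up. Stand and bob may be on either side of the rack.
- stand_hole0 (a point): Centre of the mouth of the stand's hole, in its top face; z up. 16 mm bore with a 2 mm chamfer, 64 mm deep. With the wand hung home, its origin is 62 mm below this point.
- bob: Plain brass pendulum bob, a cylinder 20 mm across and 96 mm tall with a small wire eye (9 mm) on top, about 250 g, standing upright on the drawer floor. Origin: centre of its flat underside (rounded rim, 2 mm), z up. Fully home in an empty well, its origin is 50 mm below the well's mouth and 46 mm of it stands out; over a slug it stops at least 16 mm high.
- magnet: Bystander: loose black ferrite block magnet, 30 x 50 x 12 mm, lying near the drawer's front. Origin: centre of its underside.
- ring_stand_a: Bystander: small chrome ring stand lying at the back of the drawer on the left, base 64 x 12 x 64 mm on edge, 220 mm rod along its +y with a 64 mm ring. Origin: bottom centre of the base.
- ring_stand_b: Bystander: the same kind of ring stand, lying at the back on the right with its rod along its -y. Origin: bottom centre of the base.
There are look-alikes about, which are no part of the job. Of the things that look like the wand, the smallest one is meant.

How it is judged:
On the way, in this order (a step that is already met when the one before it is completed fails the run):
1. the wand's tip touches the bottom of the empty well (45 mm down or more) (((z of wand in the frame of rack_hole0 below -0.045 m and horizontal distance between wand and rack_hole0 below 0.009 m) or (z of wand in the frame of rack_hole1 below -0.045 m and horizontal distance between wand and rack_hole1 below 0.009 m) or (z of wand in the frame of rack_hole2 below -0.045 m and horizontal distance between wand and rack_hole2 below 0.009 m)) and contact force between wand and rack above 0.3 N), for 0.1 s.
2. the wand hangs home and upright in its stand, released (horizontal distance between wand and stand_hole0 below 0.006 m and z of wand in the frame of stand_hole0 below -0.058 m and angle between wand's own z axis and vertical below 0.08 rad and contact force between the fingers and wand below 0.1 N), for 0.2 s.
At the end, for the whole second after the job is handed in: The bob stands upright (within 0.08 rad) and still in the empty well, its underside within 3 mm of the well's floor and 4 mm of its axis; the wand hangs upright in its stand, flange within 4 mm of the stand's top (((z of bob in the frame of rack_hole0 below -0.047 m and horizontal distance between bob and rack_hole0 below 0.004 m) or (z of bob in the frame of rack_hole1 below -0.047 m and horizontal distance between bob and rack_hole1 below 0.004 m) or (z of bob in the frame of rack_hole2 below -0.047 m and horizontal distance between bob and rack_hole2 below 0.004 m)) and angle between each of bob, wand's own z axis and vertical below 0.08 rad and linear speed of bob below 0.02 m/s and horizontal distance between wand and stand_hole0 below 0.006 m and z of wand in the frame of stand_hole0 below -0.058 m); the robot touches nothing.
It fails at once if the rack is pressed 7 mm or more into its foam feet (about 17 to 20 N) (value of joint rack above 0.007 m).
It fails at once if the block magnet is shifted by more than 20 mm (distance of magnet from where it was at the start of the episode above 0.02 m).
It fails at once if the left ring stand is shifted by more than 20 mm (distance of ring_stand_a from where it was at the start of the episode above 0.02 m).
It fails at once if the right ring stand is shifted by more than 20 mm (distance of ring_stand_b from where it was at the start of the episode above 0.02 m).
It also fails if it takes over 72 s, if anything falls off the work surface, if the arm or the gripper's body presses on something with over 40 N, if the wrist force passes 120 N, or if a joint passes its speed limit or range.

### The arm

A 6-joint arm with a two-finger parallel gripper is mounted at the origin on the work surface. World frame = base frame: x ahead of the robot, y to its left, z up, the work surface at z = 0. Lengths are in m, angles in rad, forces in N, time in s.
With the tool pointing down it reaches from about 0.25 to 0.85 m from the base axis. Payload 12.5 kg.
Tool frame: the origin (TCP) lies midway between the tips of the shut fingers; the grasp point (between the pads) lies 19 mm behind it; z points along the fingers, y is the direction in which the jaws open and shut (so a half turn about z gives the same grasp; the last joint's range is limited). The gripper opens to 93 mm and grips with 3 to 60 N. Pads are 15 mm wide; open, the fingers measure 128 mm over their backs; the gripper's body (75 mm by 188 mm) begins 65 mm behind the grasp point.
Start: joints at [-1.311, 0.351, 1.652, -0, 1.139, -0.085], TCP at [0.186, -0.518, 0.184] pointing down, gripper open.
Joint ranges: [-2.75, 2.75], [-0.79, 2.1], [0.01, 2.65], [-1.57, 4.71], [0.07, 3.14], [-2.87, 2.87]. Speed limits (rad/s): [2.22, 2.22, 2.79, 3.14, 3.14, 3.14].

### API

Orientations are given as a rotation vector (axis times angle).
In Python, from plant import ctrl, imaging gives the robot as it stands.
- The arm moves only by the shell command python3 -m pendant 'ROWS' [FORCE]. ROWS is a JSON object of lists of equal length, an entry for each row: "xyz": the shift along the tool's x, y, z in units of 0.2 m (1.0 is 0.2 m), a list of three; "rot": the turn, a rotation vector about the tool's x, y, z in units of 180 degrees (1.0 is 180 degrees), a list of three; "fingers": the opening in per cent of the stroke, from 0 (shut) to 100 (fully open). In form: {"xyz": [[x, y, z], ...], "rot": [[ax, ay, az], ...], "fingers": [fingers, ...]}. A call has 1 to 12 rows; each row is the pose to reach, as a shift and turn from the pose commanded when the call began, along the tool's axes at that moment, turning the shorter way round; what a row does not reach only later rows make up. A row lasts 1/12 s, in which the tool goes at most 41.7 mm and 7.16 degrees, less where a joint would pass 70% of its speed; a pose out of reach is approached as far as the arm can. A call with a number of a shift or a turn outside -1 to 1 is refused whole. A call with a gripper value outside its range is refused whole. The fingers move at their own pace and stop on an object; FORCE is the grip in N (left out, the last holds). Time passes only in rows, so rows that repeat a pose let the fingers close. It gives the time, the measured TCP pose, the force and the opening at its end, in the units of the state.
- ctrl.read_state(): the state, without advancing time (a new reading comes with each control period).
- imaging.grab_frame(name): name is "scene" or "top" or "wrist"; returns (picture, depth): 400x640x3 uint8, blue, green, red; 400x640 float32, m along the optical axis (not along the pixel's ray), 0 where there is no reading.
- imaging.camera_model(name): a dict with "mtx" (3x3 intrinsics, pixels), "position" and "orientation" of the camera in the world. Camera axes: x right, y down, z forward; pixel columns grow to the right and rows downward; lengths in m; the calibration is good to about 2 mm. The wrist camera is an equidistant fisheye: a pixel r from the principal point sees the ray r / f radians off the axis. A picture is of the moment at which its call begins: read the wrist's pose just before it. camera_model takes no time and is no camera call; for the wrist camera it gives the pose at the moment of the call.
- ctrl.close_job(): hands the job in, once; it reports no verdict.
The state is a dict: "time": time; "joint_positions": joint angles; "qvel": joint speeds; "joint_efforts": joint torques, N m; "tool_pos": TCP position; "tcp_rot": TCP orientation; "wrist_force": force on the tool from outside, world axes, zero at the start; "wrist_torque": the same for the moment, N m; "grip_width": finger opening in m.
Only numpy, scipy, OpenCV 4.12 (cv2) and the standard library are available. Lean on these libraries where they do the work, as an engineer would, in place of code of your own. Each camera call takes 0.05 s, during which the arm holds its last target. There are 200 camera calls.

## Working session

There is one attempt and no reset: what is moved stays moved. The work goes in short steps, Python scripts to look and compute and a shell command to move; the robot and the scene stay as the last step left them, time stands still between calls to the robot, and variables do not carry over. Pictures are saved under pics/ and viewed, about 8 in all and at most 12, crops included, and the job is handed in when it is done.

```bash
mkdir -p pics; ls; python3 - <<'E'
from plant import ctrl, imaging
import cv2,numpy as np
print(ctrl.read_state())
for n in("scene","top"):
    p,d=imaging.grab_frame(n); cv2.imwrite(f"pics/{n}0.png",p); np.save(f"{n}0.npy",d); print(n,imaging.camera_model(n))
a=cv2.imread("pics/scene0.png");b=cv2.imread("pics/top0.png")
E
```

```text
pics
{'time': 0.0, 'joint_positions': array([-1.31060402e+00,  3.51234321e-01,  1.65242847e+00, -1.13772996e-06,
        1.13909811e+00, -8.46327133e-02]), 'qvel': array([ 0.00188851, -0.00016944, -0.00017512,  0.00053361, -0.00038182,
       -0.0013471 ]), 'joint_efforts': array([ 8.58898093e-04, -4.97318602e+01, -2.85252213e+01,  6.99468842e-02,
        2.56316975e-02, -8.14999976e-05]), 'tool_pos': array([ 0.18582437, -0.51724574,  0.18330084]), 'tcp_rot': array([-3.09386806e+00, -5.38771435e-01,  1.62432935e-04]), 'wrist_force': array([-0.39475355, -0.01813789,  0.60995783]), 'wrist_torque': array([ 0.04708322, -0.0318273 , -0.01127238]), 'grip_width': 0.09292227937888066}
scene {'mtx': array([[501.91714338,   0.        , 321.39069274],
       [  0.        , 501.91714338, 199.37906228],
       [  0.        ,   0.        ,   1.        ]]), 'position': array([ 1.05886403, -0.63646483,  0.77217748]), 'orientation': array([-2.16179344, -0.68209426,  0.30530172])}
top {'mtx': array([[423.22218682,   0.        , 320.46272678],
       [  0.        , 423.22218682, 199.72410231],
       [  0.        ,   0.        ,   1.        ]]), 'position': array([0.41601446, 0.12583645, 1.12894538]), 'orientation': array([-2.17032793,  2.13816601, -0.19250541])}
```

View pics/top0.png

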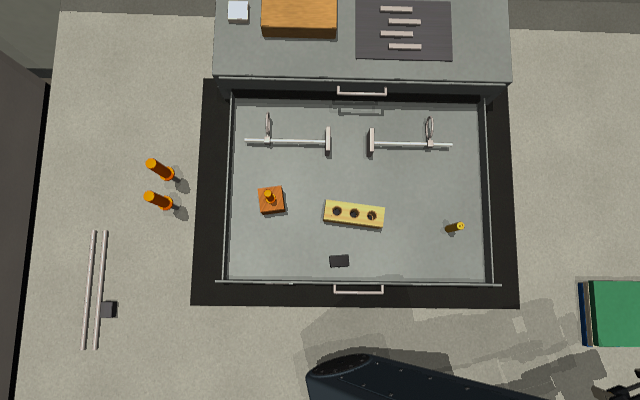

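View pics/scene0.png

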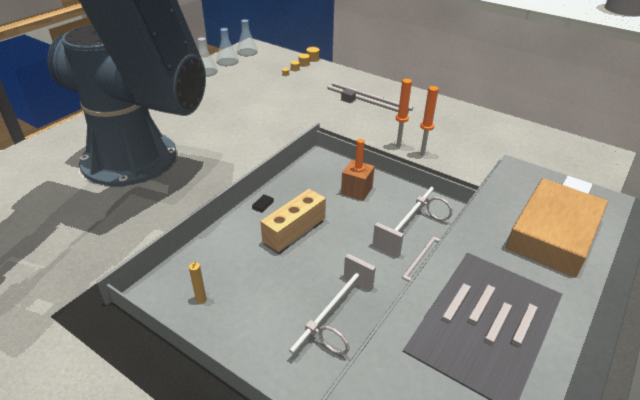

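The top view shows the drawer. The stand with the wand is at about (270,198), the rack wells at (336,210), (354,213) and (372,215), the bob at (455,227), and the magnet at (339,261). There are three wand-like things: the ones at (160,170) and (158,200) stand outside the drawer and are larger, and the one at (270,198) sits in the wooden stand. The last is the smallest and hangs in the stand, so it fits. I'll confirm it in a crop while measuring.

```bash
cat > h.py <<'E'
import numpy as np,cv2
from scipy.spatial.transform import Rotation as R
from plant import ctrl,imaging
def ray(n,uv,z,cm=None):
    c=cm or imaging.camera_model(n);K=c["mtx"];x=(uv[0]-K[0,2])/K[0,0];y=(uv[1]-K[1,2])/K[1,1]
    if n=="wrist":
        r=np.hypot(x,y);s=np.sin(r)/max(r,1e-9);v=[x*s,y*s,np.cos(r)]
    else: v=[x,y,1]
    d=R.from_rotvec(c["orientation"]).apply(v);p=np.array(c["position"])
    return p+d*(z-p[2])/d[2]
def blobs(m,amin=15):
    n,l,s,c=cv2.connectedComponentsWithStats(m.astype(np.uint8))
    return [(tuple(np.round(c[i],1)),s[i].tolist()) for i in range(1,n) if s[i][4]>=amin]
def rel(target,rz=None):
    "shift in tool axes, units 0.2m, to world TCP target"
    s=ctrl.read_state();return R.from_rotvec(s["tcp_rot"]).inv().apply(np.array(target)-s["tool_pos"])/0.2
E
python3 - <<'E'
from h import *
for n in("top","scene"):
    p=cv2.imread(f"pics/{n}0.png");h=cv2.cvtColor(p,cv2.COLOR_BGR2HSV);H,S,V=[h[...,i].astype(int) for i in range(3)]
    print(n)
    print("orange",blobs((H<14)&(S>150)&(V>90)))
    print("yellow",blobs((H>=14)&(H<32)&(S>90)&(V>60)))
    d=np.load(f"{n}0.npy");print((d>0).mean())
t=cv2.imread("pics/top0.png");s=cv2.imread("pics/scene0.png")
a=cv2.resize(t[140:280,140:480],None,fx=2.3,fy=2.3,interpolation=cv2.INTER_CUBIC)
b=cv2.resize(s[70:310,160:450],None,fx=1.1,fy=1.1)
c=np.zeros((a.shape[0]+b.shape[0],800,3),np.uint8);c[:a.shape[0],:a.shape[1]]=a;c[a.shape[0]:,:b.shape[1]]=b
cv2.imwrite("pics/crop1.png",c[:600])
p=t;h=cv2.cvtColor(p,cv2.COLOR_BGR2HSV)
m=np.zeros(t.shape[:2],bool);m[195:232,318:390]=1
print("wells",blobs(m&(h[...,2]<110),15))
E
```

```text
top
orange [((np.float64(168.9), np.float64(177.0)), [164, 172, 10, 9, 36]), ((np.float64(272.4), np.float64(201.6)), [268, 198, 8, 8, 22]), ((np.float64(167.7), np.float64(206.1)), [163, 201, 10, 9, 39])]
yellow [((np.float64(299.0), np.float64(13.8)), [261, 0, 76, 30, 2160]), ((np.float64(150.3), np.float64(163.0)), [145, 158, 12, 11, 97]), ((np.float64(170.5), np.float64(169.5)), [166, 166, 9, 10, 30]), ((np.float64(161.8), np.float64(177.3)), [158, 174, 8, 7, 19]), ((np.float64(270.4), np.float64(199.2)), [257, 186, 27, 27, 482]), ((np.float64(148.4), np.float64(195.6)), [143, 190, 12, 12, 106]), ((np.float64(168.1), np.float64(198.2)), [164, 195, 9, 8, 32]), ((np.float64(353.8), np.float64(214.0)), [323, 200, 62, 29, 1205]), ((np.float64(454.5), np.float64(226.8)), [445, 222, 20, 11, 135])]
0.99590234375
scene
orange [((np.float64(403.8), np.float64(102.1)), [396, 81, 16, 41, 324]), ((np.float64(429.4), np.float64(109.6)), [421, 87, 17, 43, 347]), ((np.float64(358.9), np.float64(163.6)), [344, 140, 29, 39, 437])]
yellow [((np.float64(41.9), np.float64(18.8)), [0, 0, 85, 40, 1212
[... 356 characters left out ...]
), [430, 86, 9, 4, 29]), ((np.float64(43.3), np.float64(125.2)), [18, 110, 66, 29, 349]), ((np.float64(4.0), np.float64(134.7)), [0, 113, 13, 37, 256]), ((np.float64(360.5), np.float64(140.1)), [357, 138, 8, 5, 23]), ((np.float64(557.3), np.float64(226.4)), [506, 179, 102, 98, 6074]), ((np.float64(292.7), np.float64(219.7)), [261, 189, 64, 63, 2210]), ((np.float64(197.1), np.float64(282.1)), [189, 262, 17, 42, 408])]
0.99614453125
wells [((np.float64(336.5), np.float64(210.5)), [333, 207, 8, 8, 54]), ((np.float64(353.9), np.float64(212.8)), [350, 209, 9, 9, 61]), ((np.float64(371.2), np.float64(215.1)), [367, 211, 9, 9, 53]), ((np.float64(352.5), np.float64(225.4)), [323, 219, 59, 13, 292])]
```

View pics/crop1.png

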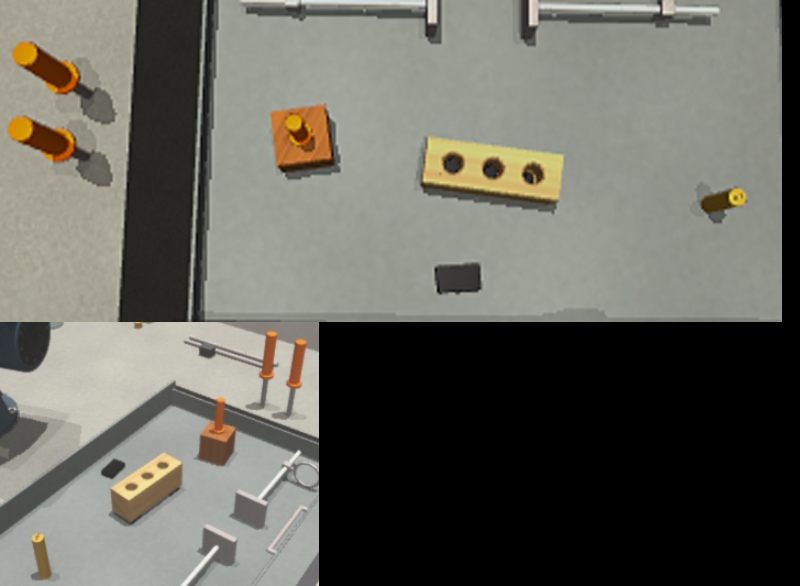

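The crop confirms the wand in the stand, with its handle top at (267.8,193). It is clearly smaller than the two standing outside. The bob's top is at (460.9,225.7).

```bash
python3 - <<'E'
from h import *
for k,uv,z in(("wandtop",(267.8,193),.157),("bobtop",(460.9,225.7),.106),("w_a",(336.5,210.5),.078),("w_b",(353.9,212.8),.078),("w_c",(371.2,215.1),.078),("magnet",(339,261),.02),("stand top",(271,199),.076),("wallL",(232,200),.06),("wallfront",(340,283),.06)):
    print(k,ray("top",uv,z).round(4))
print("scene wandtop",ray("scene",(360.5,139.5),.157).round(4),"bobtop",ray("scene",(196.5,264),.106).round(4))
d=np.load("top0.npy")
for u,v in((336,210),(354,213),(371,215),(330,203),(268,193),(461,226),(230,200),(232,200),(226,200),(340,281),(340,284)): print((u,v),d[v,u])
c=imaging.camera_model("top");print(R.from_rotvec(c["orientation"]).as_matrix().round(3))
s=ctrl.read_state();print(R.from_rotvec(s["tcp_rot"]).as_matrix().round(3))
E
```

```text
wandtop [0.5789 0.2237 0.157 ]
bobtop [ 0.5146 -0.2445  0.106 ]
w_a [0.5507 0.0586 0.078 ]
w_b [0.5456 0.0149 0.078 ]
w_c [ 0.5405 -0.0286  0.078 ]
magnet [0.426  0.0475 0.02  ]
stand top [0.5773 0.2234 0.076 ]
wallL [0.5755 0.3236 0.06  ]
wallfront [0.3716 0.0475 0.06  ]
scene wandtop [0.5818 0.231  0.157 ] bobtop [ 0.5201 -0.2358  0.106 ]
(336, 210) 1.0883018
(354, 213) 1.091388
(371, 215) 1.1135787
(330, 203) 1.0626259
(268, 193) 0.9820358
(461, 226) 1.037264
(230, 200) 1.125093
(232, 200) 1.1255366
(226, 200) 1.0859909
(340, 281) 1.0435778
(340, 284) 1.1065967
[[ 0.013 -0.988  0.152]
 [-1.    -0.017 -0.025]
 [ 0.027 -0.151 -0.988]]
[[ 0.941  0.338 -0.   ]
 [ 0.338 -0.941  0.001]
 [ 0.    -0.001 -1.   ]]
```

```bash
python3 -m pendant '{"xyz":[[0.1,-0.1,-0.2],[0.2,-0.2,-0.4],[0.4,-0.4,-0.6],[0.9,-0.85,-0.6],[0.9,-0.85,-0.6],[0.9,-0.85,-0.6],[0.9,-0.85,-0.6],[0.9,-0.85,-0.6],[0.9,-0.85,-0.6],[0.9,-0.85,-0.6],[0.9,-0.85,-0.6]],"rot":[[0,0,0.02],[0,0,0.04],[0,0,0.06],[0,0,0.08],[0,0,0.11],[0,0,0.11],[0,0,0.11],[0,0,0.11],[0,0,0.11],[0,0,0.11],[0,0,0.11]],"fingers":[100,100,100,100,100,100,100,100,100,100,100]}' 20; python3 - <<'E'
from h import *
print(rel((0.56,0.2,0.30)));s=ctrl.read_state();print(R.from_rotvec(s["tcp_rot"]).as_matrix().round(3))
E
```

```text
time: 1.02
tool_pos: [0.2974, -0.2975, 0.3034]
tcp_rot: [-3.141, 0.003, 0.001]
wrist_force: [0.2, 0.6, 0.1]
grip_width: 0.093
[ 1.30879009 -2.48969853  0.01749632]
[[ 1.    -0.002 -0.001]
 [-0.002 -1.     0.001]
 [-0.001 -0.001 -1.   ]]
```

```bash
python3 -m pendant '{"xyz":[[0.1,-0.2,0],[0.3,-0.4,0],[0.5,-0.6,0],[0.7,-0.9,0],[0.7,-1,0],[0.7,-1,0],[0.7,-1,0],[0.7,-1,0],[0.7,-1,0]],"rot":[[0,0,0],[0,0,0],[0,0,0],[0,0,0],[0,0,0],[0,0,0],[0,0,0],[0,0,0],[0,0,0]],"fingers":[100,100,100,100,100,100,100,100,100]}'
python3 -m pendant '{"xyz":[[0.1,-0.2,0],[0.2,-0.4,0],[0.4,-0.6,0],[0.5,-0.9,0],[0.5,-1,0],[0.5,-1,0],[0.5,-1,0],[0.5,-1,0],[0.5,-1,0]],"rot":[[0,0,0],[0,0,0],[0,0,0],[0,0,0],[0,0,0],[0,0,0],[0,0,0],[0,0,0],[0,0,0]],"fingers":[100,100,100,100,100,100,100,100,100]}'
python3 - <<'E'
from h import *
c=imaging.camera_model("wrist");print(c,ctrl.read_state()["tool_pos"]);p,d=imaging.grab_frame("wrist");cv2.imwrite("pics/w1.png",p)
E
```

```text
time: 1.77
tool_pos: [0.4377, -0.0981, 0.3034]
tcp_rot: [3.142, -0.003, -0.002]
wrist_force: [0.3, -0.1, 0.1]
grip_width: 0.0932
time: 2.52
tool_pos: [0.5382, 0.1009, 0.3037]
tcp_rot: [3.141, -0.005, -0.0]
wrist_force: [-0.6, -0.4, -0.8]
grip_width: 0.0927
{'mtx': array([[309.70691629,   0.        , 321.77529526],
       [  0.        , 309.70691629, 202.04739056],
       [  0.        ,   0.        ,   1.        ]]), 'position': array([0.61192119, 0.10119839, 0.50479977]), 'orientation': array([ 2.07617725, -2.08024513, -0.27958113])} [0.53818344 0.10093248 0.30374906]
```

View pics/w1.png

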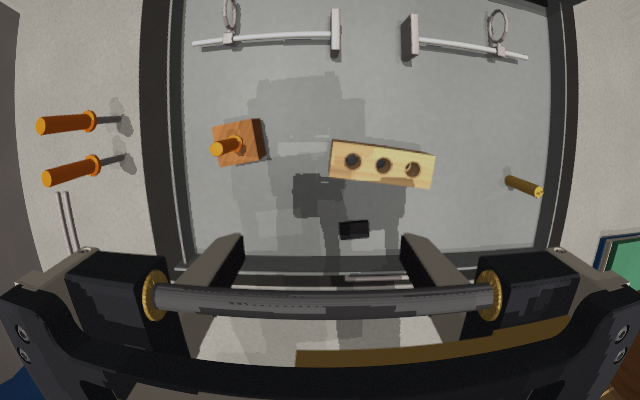

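The wrist view shows the wand's handle top at (216,150), the wells at (352.5,161), (383,165) and (413,170), and the bob's top at about (539,192). The fingers are clear of everything.

```bash
python3 - <<'E'
from h import *
p=cv2.imread("pics/w1.png");h=cv2.cvtColor(p,cv2.COLOR_BGR2HSV);H,S,V=[h[...,i].astype(int) for i in range(3)]
m=np.zeros(V.shape,bool);m[148:182,338:428]=1
w=[b for b in blobs(m&(V<120),40)];print(w)
for b in w: print(ray("wrist",b[0],.078).round(4))
for t in((217,149.5),(216,150)): print("wandtop",ray("wrist",t,.157).round(4))
print("stand corners",[ray("wrist",t,.076)[:2].round(4) for t in((213,126),(260,119),(265,157),(220,166))])
print("bobtop",ray("wrist",(539,192),.106).round(4))
E
```

```text
[((np.float64(409.1), np.float64(150.0)), [390, 148, 38, 6, 65]), ((np.float64(352.3), np.float64(161.1)), [345, 154, 16, 15, 191]), ((np.float64(382.9), np.float64(165.0)), [376, 158, 15, 15, 172]), ((np.float64(413.4), np.float64(169.7)), [406, 162, 14, 15, 131]), ((np.float64(347.3), np.float64(180.3)), [338, 178, 27, 4, 50])]
[ 0.5709 -0.0225  0.078 ]
[0.5538 0.0586 0.078 ]
[0.5487 0.015  0.078 ]
[ 0.5427 -0.0304  0.078 ]
[0.5265 0.0652 0.078 ]
wandtop [0.5803 0.2233 0.157 ]
wandtop [0.5798 0.2246 0.157 ]
stand corners [array([0.6072, 0.2564]), array([0.6138, 0.1866]), array([0.5601, 0.1809]), array([0.5488, 0.2486])]
bobtop [ 0.5183 -0.2448  0.106 ]
```

```bash
python3 -m pendant '{"xyz":[[0.1,-0.2,0],[0.2,-0.4,0],[0.21,-0.615,0],[0.21,-0.615,0.2],[0.21,-0.615,0.4],[0.21,-0.615,0.6],[0.21,-0.615,0.8],[0.21,-0.615,0.9],[0.21,-0.615,0.97],[0.21,-0.615,0.97],[0.21,-0.615,0.97]],"rot":[[0,0,0],[0,0,0],[0,0,0],[0,0,0],[0,0,0],[0,0,0],[0,0,0],[0,0,0],[0,0,0],[0,0,0],[0,0,0]],"fingers":[100,100,100,100,100,100,100,100,100,100,100]}'
python3 - <<'E'
from h import *
c=imaging.camera_model("wrist");p,d=imaging.grab_frame("wrist");cv2.imwrite("pics/w2.png",np.hstack([p[:300,120:520],imaging.grab_frame("scene")[0][80:380,200:600]]))
h=cv2.cvtColor(p,cv2.COLOR_BGR2HSV);H,S,V=[h[...,i].astype(int) for i in range(3)];print(blobs((H<20)&(S>170)&(V>90),80))
E
```

```text
time: 3.48
tool_pos: [0.5805, 0.2246, 0.1101]
tcp_rot: [3.141, -0.004, -0.001]
wrist_force: [0.4, -0.6, 0.2]
grip_width: 0.0929
[((np.float64(32.9), np.float64(165.2)), [0, 142, 67, 48, 1964]), ((np.float64(321.5), np.float64(232.6)), [305, 197, 34, 73, 2046]), ((np.float64(37.8), np.float64(249.5)), [0, 215, 80, 76, 2519])]
```

View pics/w2.png

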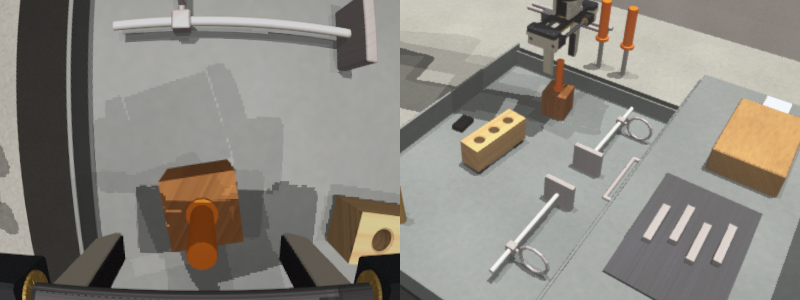

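The wand is centred between the fingers, with its handle top at (322,255) in the full image. I'll check x and close.

```bash
python3 -c "
from h import *
print(ray('wrist',(322,255),.157))"
python3 -m pendant '{"xyz":[[0,0,0],[0,0,0],[0,0,0],[0,0,0],[0,0,0],[0,0,0],[0,0,0],[0,0,0],[0,0,0],[0,0,0],[0,0,0],[0,0,0]],"rot":[[0,0,0],[0,0,0],[0,0,0],[0,0,0],[0,0,0],[0,0,0],[0,0,0],[0,0,0],[0,0,0],[0,0,0],[0,0,0],[0,0,0]],"fingers":[20,10,10,10,10,10,10,10,10,10,10,10]}' 15
```

```text
[0.58191757 0.22558068 0.157     ]
time: 4.58
tool_pos: [0.5803, 0.226, 0.1098]
tcp_rot: [3.142, -0.001, 0.0]
wrist_force: [0.0, -0.9, -1.2]
grip_width: 0.0178
```

```bash
python3 -m pendant '{"xyz":[[0,0,-0.1],[0,0,-0.2],[0,0,-0.35],[0,0,-0.5],[0,0.1,-0.5],[0,0.25,-0.5],[-0.1,0.4,-0.5],[-0.1,0.6,-0.5],[-0.1,0.75,-0.5],[-0.1,0.85,-0.5],[-0.1,0.87,-0.5],[-0.1,0.87,-0.5]],"rot":[[0,0,0],[0,0,0],[0,0,0],[0,0,0],[0,0,0],[0,0,0],[0,0,0],[0,0,0],[0,0,0],[0,0,0],[0,0,0],[0,0,0]],"fingers":[10,10,10,10,10,10,10,10,10,10,10,10]}'
python3 - <<'E'
from h import *
p,d=imaging.grab_frame("wrist");s,_=imaging.grab_frame("scene");cv2.imwrite("pics/w3.png",np.hstack([p[:340,140:540],s[60:400,180:580]]))
E
```

```text
time: 5.58
tool_pos: [0.5601, 0.0512, 0.2099]
tcp_rot: [-3.142, 0.004, 0.0]
wrist_force: [-0.5, 0.8, -0.2]
grip_width: 0.0173
```

View pics/w3.png

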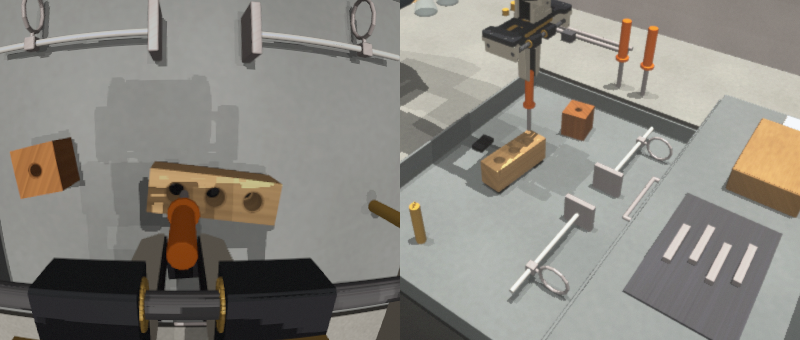

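The wand is held upright. The wells are at about (317,188), (354,197) and (392,202) in full wrist pixels, and the empty stand hole is at (176,170).

```bash
python3 - <<'E'
from h import *
p=cv2.imread("pics/w3.png")[:,:400];V=cv2.cvtColor(p,cv2.COLOR_BGR2HSV)[...,2]
m=np.zeros(V.shape,bool);m[186:220,203:268]=1
for b in blobs(m&(V<105),40): print(b,ray("wrist",(b[0][0]+140,b[0][1]),.078).round(4))
m[:]=0;m[155:185,22:50]=1
for b in blobs(m&(V<90),20): print("stand",b,ray("wrist",(b[0][0]+140,b[0][1]),.076).round(4))
a=cv2.resize(p[150:235,0:290],None,fx=2.7,fy=2.7,interpolation=cv2.INTER_CUBIC);cv2.imwrite("pics/w3c.png",a)
E
```

```text
((np.float64(213.7), np.float64(198.3)), [205, 187, 20, 26, 382]) [0.547  0.0176 0.078 ]
((np.float64(252.5), np.float64(201.3)), [243, 192, 20, 19, 271]) [ 0.5435 -0.027   0.078 ]
stand ((np.float64(35.3), np.float64(169.8)), [30, 164, 11, 12, 103]) [0.5815 0.2262 0.076 ]
```

View pics/w3c.png

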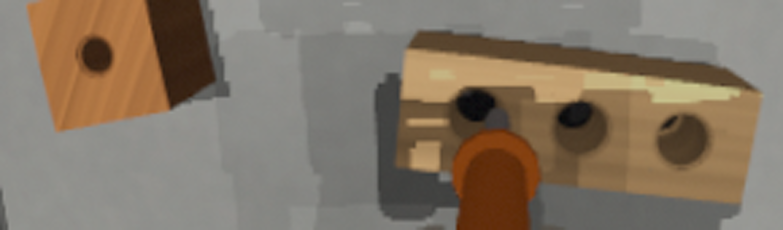

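Well c, at world y ≈ -0.0275, shows bare wood and no black slug, so I'll probe that one first.

```bash
python3 -m pendant '{"xyz":[[-0.03,0.1,0],[-0.06,0.25,0],[-0.09,0.35,0],[-0.09,0.395,0],[-0.09,0.395,0],[-0.09,0.395,0.1],[-0.09,0.395,0.16],[-0.09,0.395,0.22],[-0.09,0.395,0.28],[-0.09,0.395,0.34],[-0.09,0.395,0.39],[-0.09,0.395,0.39]],"rot":[[0,0,0],[0,0,0],[0,0,0],[0,0,0],[0,0,0],[0,0,0],[0,0,0],[0,0,0],[0,0,0],[0,0,0],[0,0,0],[0,0,0]],"fingers":[10,10,10,10,10,10,10,10,10,10,10,10]}'
python3 -m pendant '{"xyz":[[0,0,0.01],[0,0,0.02],[0,0,0.02],[0,0,0.02],[0,0,0.02]],"rot":[[0,0,0],[0,0,0],[0,0,0],[0,0,0],[0,0,0]],"fingers":[10,10,10,10,10]}'
```

```text
time: 6.68
tool_pos: [0.5414, -0.0256, 0.1299]
tcp_rot: [-3.141, -0.001, 0.005]
wrist_force: [0.4, 0.5, -0.8]
grip_width: 0.0176
time: 7.1
tool_pos: [0.5423, -0.027, 0.1283]
tcp_rot: [3.142, -0.001, 0.001]
wrist_force: [-0.3, 0.6, 0.4]
grip_width: 0.0177
```

```bash
python3 -m pendant '{"xyz":[[0,0,0.01],[0,0,0.015],[0,0,0.015],[0,0,0.015]],"rot":[[0,0,0],[0,0,0],[0,0,0],[0,0,0]],"fingers":[10,10,10,10]}'
python3 -m pendant '{"xyz":[[0,0,0.005],[0,0,0.005],[0,0,0.005]],"rot":[[0,0,0],[0,0,0],[0,0,0]],"fingers":[10,10,10]}'
python3 -m pendant '{"xyz":[[0,0,0.005],[0,0,0.005],[0,0,0.005]],"rot":[[0,0,0],[0,0,0],[0,0,0]],"fingers":[10,10,10]}'
```

```text
time: 7.43
tool_pos: [0.542, -0.027, 0.1248]
tcp_rot: [-3.142, 0.001, 0.0]
wrist_force: [-0.1, -0.8, 0.0]
grip_width: 0.0177
time: 7.68
tool_pos: [0.542, -0.027, 0.1238]
tcp_rot: [-3.142, 0.001, 0.0]
wrist_force: [-0.1, -1.1, -0.6]
grip_width: 0.0175
time: 7.93
tool_pos: [0.5423, -0.027, 0.1231]
tcp_rot: [3.141, -0.001, 0.001]
wrist_force: [-0.1, -0.6, 1.8]
grip_width: 0.0175
```

```bash
python3 -m pendant '{"xyz":[[0,0,0.005],[0,0,0.005],[0,0,0.005]],"rot":[[0,0,0],[0,0,0],[0,0,0]],"fingers":[10,10,10]}'
python3 -m pendant '{"xyz":[[0,0,0.004],[0,0,0.004],[0,0,0.004]],"rot":[[0,0,0],[0,0,0],[0,0,0]],"fingers":[10,10,10]}'
```

```text
time: 8.18
tool_pos: [0.5424, -0.027, 0.1221]
tcp_rot: [3.141, -0.001, 0.001]
wrist_force: [-0.4, -0.4, 5.2]
grip_width: 0.0174
time: 8.43
tool_pos: [0.5425, -0.027, 0.1215]
tcp_rot: [3.141, -0.001, 0.002]
wrist_force: [0.0, 0.6, 7.2]
grip_width: 0.0173
```

The tip touched at TCP z ≈ 0.1235 (about 50 mm down) with a steady 5–7 N, so well c is confirmed empty. Next I'll return the wand.

```bash
python3 -m pendant '{"xyz":[[0,0,-0.08],[0,0,-0.2],[0,0,-0.35],[0,0,-0.44],[0,-0.1,-0.44],[0.05,-0.25,-0.44],[0.1,-0.45,-0.44],[0.15,-0.6,-0.44],[0.19,-0.75,-0.44],[0.19,-0.9,-0.44],[0.19,-0.97,-0.44],[0.19,-0.97,-0.44]],"rot":[[0,0,0],[0,0,0],[0,0,0],[0,0,0],[0,0,0],[0,0,0],[0,0,0],[0,0,0],[0,0,0],[0,0,0],[0,0,0],[0,0,0]],"fingers":[10,10,10,10,10,10,10,10,10,10,10,10]}'
python3 -c "
from h import *
print(rel((.5805,.226,.21)))"
```

```text
time: 9.43
tool_pos: [0.5796, 0.1693, 0.2083]
tcp_rot: [-3.142, -0.003, 0.002]
wrist_force: [-0.3, -0.0, -1.2]
grip_width: 0.0171
[ 0.00491619 -0.28347973 -0.00837653]
```

```bash
python3 -m pendant '{"xyz":[[0.005,-0.1,0],[0.005,-0.2,0],[0.005,-0.284,0],[0.005,-0.284,0],[0.005,-0.284,0],[0.005,-0.284,0.08],[0.005,-0.284,0.12],[0.005,-0.284,0.16],[0.005,-0.284,0.2],[0.005,-0.284,0.24],[0.005,-0.284,0.24]],"rot":[[0,0,0],[0,0,0],[0,0,0],[0,0,0],[0,0,0],[0,0,0],[0,0,0],[0,0,0],[0,0,0],[0,0,0],[0,0,0]],"fingers":[10,10,10,10,10,10,10,10,10,10,10]}'
```

```text
time: 10.35
tool_pos: [0.5806, 0.2232, 0.1592]
tcp_rot: [3.141, -0.002, -0.004]
wrist_force: [-0.5, 0.0, -0.6]
grip_width: 0.0177
```

```bash
python3 -m pendant '{"xyz":[[0,0,0.06],[0,0,0.12],[0,0,0.18],[0,0,0.22],[0,0,0.235],[0,0,0.235],[0,0,0.235]],"rot":[[0,0,0],[0,0,0],[0,0,0],[0,0,0],[0,0,0],[0,0,0],[0,0,0]],"fingers":[10,10,10,10,10,10,10]}'
```

```text
time: 10.93
tool_pos: [0.5814, 0.2239, 0.1141]
tcp_rot: [-3.142, 0.001, -0.0]
wrist_force: [-0.7, -0.2, -0.1]
grip_width: 0.0174
```

```bash
python3 -m pendant '{"xyz":[[0,0,0.01],[0,0,0.018],[0,0,0.018],[0,0,0.018]],"rot":[[0,0,0],[0,0,0],[0,0,0],[0,0,0]],"fingers":[10,10,10,10]}'
python3 -m pendant '{"xyz":[[0,0,0.005],[0,0,0.005],[0,0,0.005]],"rot":[[0,0,0],[0,0,0],[0,0,0]],"fingers":[10,10,10]}'
```

```text
time: 11.27
tool_pos: [0.5813, 0.2238, 0.1106]
tcp_rot: [-3.142, 0.001, -0.0]
wrist_force: [0.1, -0.8, -0.3]
grip_width: 0.0173
time: 11.52
tool_pos: [0.5815, 0.2238, 0.1097]
tcp_rot: [-3.141, 0.001, -0.001]
wrist_force: [-0.5, -0.3, 1.6]
grip_width: 0.0176
```

```bash
python3 -m pendant '{"xyz":[[0,0,0],[0,0,0],[0,0,0],[0,0,0],[0,0,0],[0,0,0],[0,0,0],[0,0,0],[0,0,0],[0,0,0],[0,0,0],[0,0,0]],"rot":[[0,0,0],[0,0,0],[0,0,0],[0,0,0],[0,0,0],[0,0,0],[0,0,0],[0,0,0],[0,0,0],[0,0,0],[0,0,0],[0,0,0]],"fingers":[22,26,30,40,60,80,80,80,80,80,80,80]}'
python3 -m pendant '{"xyz":[[0,0,-0.1],[0,0,-0.25],[0,0,-0.45],[0,0,-0.65],[0,0.1,-0.7],[-0.05,0.3,-0.7],[-0.1,0.5,-0.7],[-0.15,0.7,-0.7],[-0.15,0.9,-0.7],[-0.15,1,-0.7],[-0.15,1,-0.7],[-0.15,1,-0.7]],"rot":[[0,0,0],[0,0,0],[0,0,0],[0,0,0],[0,0,0],[0,0,0],[0,0,0],[0,0,0],[0,0,0],[0,0,0],[0,0,0],[0,0,0]],"fingers":[80,80,80,80,80,80,80,80,80,80,80,80]}'
python3 - <<'E'
from h import *
p,d=imaging.grab_frame("wrist");s,_=imaging.grab_frame("scene");cv2.imwrite("pics/w4.png",np.hstack([p[:340,60:460],s[60:400,180:580]]))
E
```

```text
time: 12.52
tool_pos: [0.5812, 0.2238, 0.1094]
tcp_rot: [3.142, -0.001, -0.0]
wrist_force: [-1.3, -0.1, 0.2]
grip_width: 0.0739
time: 13.52
tool_pos: [0.5511, 0.0232, 0.2495]
tcp_rot: [-3.141, 0.004, -0.0]
wrist_force: [0.6, 0.3, 0.0]
grip_width: 0.0746
```

View pics/w4.png

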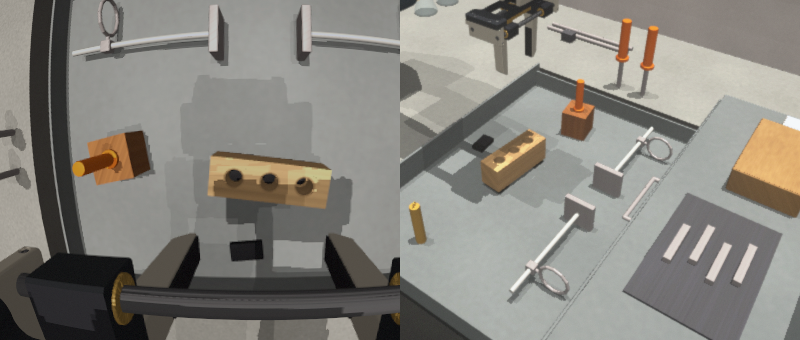

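The wand hangs upright and home in its stand. Next is the bob.

```bash
python3 -m pendant '{"xyz":[[-0.05,0.1,0],[-0.1,0.25,0],[-0.15,0.45,0],[-0.175,0.65,0],[-0.175,0.85,0],[-0.175,1,0],[-0.175,1,0],[-0.175,1,0]],"rot":[[0,0,0],[0,0,0],[0,0,0],[0,0,0],[0,0,0],[0,0,0],[0,0,0],[0,0,0]],"fingers":[80,80,80,80,80,80,80,80]}'
python3 - <<'E'
from h import *
p=cv2.imread("pics/w4.png")[:,:400];V=cv2.cvtColor(p,cv2.COLOR_BGR2HSV)[...,2]
c=imaging.camera_model("wrist");p,d=imaging.grab_frame("wrist");cv2.imwrite("pics/w5.png",p)
h=cv2.cvtColor(p,cv2.COLOR_BGR2HSV);H,S,V=[h[...,i].astype(int) for i in range(3)]
for b in blobs((H>=14)&(H<32)&(S>90)&(V>60),60): print(b)
cv2.imwrite("pics/w5c.png",cv2.resize(p[80:280,230:500],None,fx=2.5,fy=2.5,interpolation=cv2.INTER_CUBIC))
E
```

```text
time: 14.28
tool_pos: [0.5162, -0.1761, 0.2491]
tcp_rot: [-3.141, 0.003, 0.001]
wrist_force: [-0.5, 0.1, 0.6]
grip_width: 0.0749
((np.float64(634.4), np.float64(102.6)), [627, 31, 13, 140, 1402])
((np.float64(67.5), np.float64(144.2)), [53, 122, 29, 45, 637])
((np.float64(192.8), np.float64(158.5)), [131, 134, 111, 48, 2443])
((np.float64(29.9), np.float64(151.0)), [27, 145, 7, 13, 67])
((np.float64(375.6), np.float64(177.2)), [363, 164, 26, 27, 424])
((np.float64(180.1), np.float64(298.3)), [171, 273, 23, 52, 633])
((np.float64(463.4), np.float64(298.1)), [450, 273, 24, 52, 636])
((np.float64(410.4), np.float64(349.4)), [254, 320, 305, 47, 5280])
```

View pics/w5c.png

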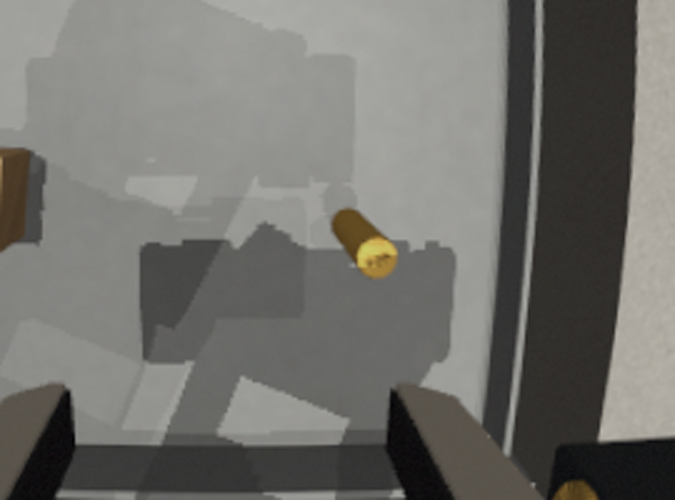

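The bob's top is centred at (380.8,182.8) in the full image, and the right drawer wall stands close beyond it. I'll narrow the jaws for clearance.

```bash
python3 - <<'E'
from h import *
b=ray("wrist",(380.8,182.8),.106);print(b,rel((b[0],b[1],.07)))
print("wall",ray("wrist",(230+505/2.5,183),.06), "base",ray("wrist",(368,165),.015))
E
```

```text
[ 0.51851388 -0.24261361  0.106     ] [0.01185216 0.3376245  0.89573302]
wall [ 0.50956351 -0.32281932  0.06      ] base [ 0.52547436 -0.24079115  0.015     ]
```

```bash
python3 -m pendant '{"xyz":[[0.005,0.1,0],[0.005,0.25,0],[0.005,0.336,0],[0.005,0.336,0.1],[0.005,0.336,0.25],[0.005,0.336,0.45],[0.005,0.336,0.55],[0.005,0.336,0.55],[0.005,0.336,0.55]],"rot":[[0,0,0],[0,0,0],[0,0,0],[0,0,0],[0,0,0],[0,0,0],[0,0,0],[0,0,0],[0,0,0]],"fingers":[50,50,50,50,50,50,50,50,50]}'
python3 - <<'E'
from h import *
c=imaging.camera_model("wrist");s=ctrl.read_state();p,d=imaging.grab_frame("wrist");cv2.imwrite("pics/w6.png",p)
h=cv2.cvtColor(p,cv2.COLOR_BGR2HSV);H,S,V=[h[...,i].astype(int) for i in range(3)]
for b in blobs((H>=14)&(H<32)&(S>90)&(V>60),60): print(b)
for b in blobs((H>=14)&(H<32)&(S>90)&(V>130),40): print("bright",b,ray("wrist",b[0],.106,c))
print(s["tool_pos"],s["grip_width"])
E
```

```text
time: 15.08
tool_pos: [0.5173, -0.2418, 0.1395]
tcp_rot: [-3.141, -0.002, 0.001]
wrist_force: [0.1, 0.4, 0.0]
grip_width: 0.0464
((np.float64(1.7), np.float64(165.1)), [0, 144, 8, 34, 109])
((np.float64(112.2), np.float64(173.3)), [44, 145, 121, 61, 3664])
((np.float64(324.3), np.float64(201.7)), [313, 178, 24, 46, 877])
((np.float64(227.8), np.float64(302.3)), [221, 275, 18, 55, 537])
((np.float64(415.7), np.float64(301.9)), [405, 275, 19, 55, 544])
((np.float64(366.9), np.float64(351.9)), [197, 327, 327, 40, 5818])
((np.float64(5.6), np.float64(360.1)), [0, 352, 14, 16, 91])
bright ((np.float64(1.5), np.float64(164.7)), [0, 144, 6, 34, 106]) [0.57310444 0.1504051  0.106     ]
bright ((np.float64(88.1), np.float64(184.5)), [44, 162, 95, 44, 1083]) [ 0.54364254 -0.01666919  0.106     ]
bright ((np.float64(419.7), np.float64(302.6)), [417, 283, 6, 38, 108]) [ 0.42958573 -0.33307254  0.106     ]
[ 0.51734327 -0.24182302  0.13953443] 0.04644761849089607
```

```bash
python3 -c "
from h import *
print(ray('wrist',(325,212),.106))"
python3 -m pendant '{"xyz":[[0,0.005,0.08],[0,0.01,0.16],[0,0.01,0.26],[0,0.01,0.34],[0,0.01,0.352],[0,0.01,0.352],[0,0.01,0.352]],"rot":[[0,0,0],[0,0,0],[0,0,0],[0,0,0],[0,0,0],[0,0,0],[0,0,0]],"fingers":[50,50,50,50,50,50,50]}'
```

```text
[ 0.51886174 -0.24479602  0.106     ]
time: 15.72
tool_pos: [0.5181, -0.2457, 0.0709]
tcp_rot: [3.14, -0.001, 0.004]
wrist_force: [-0.4, 0.5, -0.4]
grip_width: 0.0467
```

```bash
python3 -m pendant '{"xyz":[[0,0,0],[0,0,0],[0,0,0],[0,0,0],[0,0,0],[0,0,0],[0,0,0],[0,0,0]],"rot":[[0,0,0],[0,0,0],[0,0,0],[0,0,0],[0,0,0],[0,0,0],[0,0,0],[0,0,0]],"fingers":[25,15,12,12,12,12,12,12]}' 25
python3 -m pendant '{"xyz":[[0,0,-0.05],[0,0,-0.15],[0,0,-0.3],[0,0,-0.45],[0,-0.1,-0.5],[0,-0.25,-0.5],[0,-0.45,-0.5],[0,-0.65,-0.5],[0,-0.8,-0.5],[0,-0.85,-0.5],[0,-0.85,-0.5],[0,-0.85,-0.5]],"rot":[[0,0,0],[0,0,0],[0,0,0],[0,0,0],[0,0,0],[0,0,0],[0,0,0],[0,0,0],[0,0,0],[0,0,0],[0,0,0],[0,0,0]],"fingers":[12,12,12,12,12,12,12,12,12,12,12,12]}'
python3 - <<'E'
from h import *
c=imaging.camera_model("wrist");s=ctrl.read_state();p,d=imaging.grab_frame("wrist");q,_=imaging.grab_frame("scene")
cv2.imwrite("pics/w7.png",p);cv2.imwrite("pics/w7v.png",np.vstack([cv2.resize(p[120:320,180:430],(750,600))[:360],cv2.resize(q[180:310,180:340],(300,240)).repeat(1,0) if 0 else np.pad(cv2.resize(q[180:310,180:340],(295,240)),((0,0),(0,455),(0,0)))]))
print(s["tool_pos"],s["wrist_force"])
E
```

```text
time: 16.38
tool_pos: [0.5171, -0.2454, 0.0693]
tcp_rot: [3.141, -0.001, 0.001]
wrist_force: [-0.9, -0.0, 2.9]
grip_width: 0.0175
time: 17.38
tool_pos: [0.5171, -0.0756, 0.1693]
tcp_rot: [3.141, 0.0, 0.0]
wrist_force: [-0.1, -0.6, -1.8]
grip_width: 0.0172
[ 0.51706347 -0.07555855  0.16928054] [-0.06748345 -0.56568419 -1.75089017]
```

View pics/w7v.png

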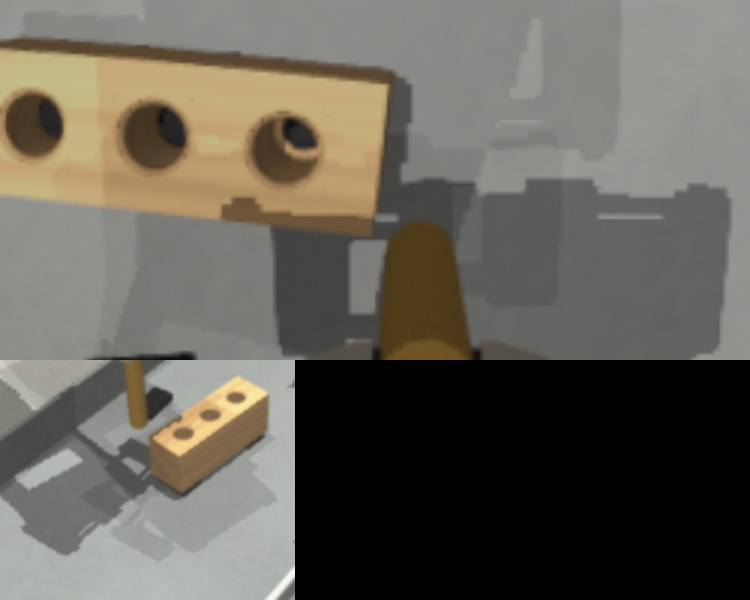

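The bob is upright in the grip, with the far edge of its lower end at (320,194). The well c mouth is centred at about (275,169).

```bash
python3 - <<'E'
from h import *
print("bob far rim",ray("wrist",(320,193.5),.110), "L/R at mid",ray("wrist",(307.5,210),.12)[1],ray("wrist",(331.5,210),.12)[1])
print("well c",ray("wrist",(180+284/3,120+148/3),.078),"b",ray("wrist",(180+154/3,120+135/3),.078),"a",ray("wrist",(180+34/3,120+124/3),.078))
E
```

```text
bob far rim [ 0.52712735 -0.07467104  0.11      ] L/R at mid -0.06414309659740476 -0.08440323720753726
well c [ 0.54332894 -0.03094273  0.078     ] b [0.54834329 0.01228263 0.078     ] a [0.55332744 0.05524568 0.078     ]
```

```bash
python3 -m pendant '{"xyz":[[0.03,-0.08,0],[0.09,-0.16,0],[0.128,-0.228,0],[0.128,-0.228,0],[0.128,-0.228,0],[0.128,-0.228,0]],"rot":[[0,0,0],[0,0,0],[0,0,0],[0,0,0],[0,0,0],[0,0,0]],"fingers":[12,12,12,12,12,12]}'
python3 - <<'E'
from h import *
c=imaging.camera_model("wrist");s=ctrl.read_state();p,d=imaging.grab_frame("wrist");np.save("w8d.npy",d);cv2.imwrite("pics/w8.png",p)
cv2.imwrite("pics/w8v.png",cv2.resize(p[130:260,220:420],None,fx=4,fy=4,interpolation=cv2.INTER_CUBIC))
print(s["tool_pos"]);np.save("cm.npy",np.array([c],object),allow_pickle=True)
E
```

```text
time: 17.98
tool_pos: [0.5423, -0.0309, 0.1688]
tcp_rot: [3.141, -0.003, -0.001]
wrist_force: [-0.4, -0.4, -3.5]
grip_width: 0.0174
[ 0.54233316 -0.03090717  0.1688273 ]
```

View pics/w8v.png

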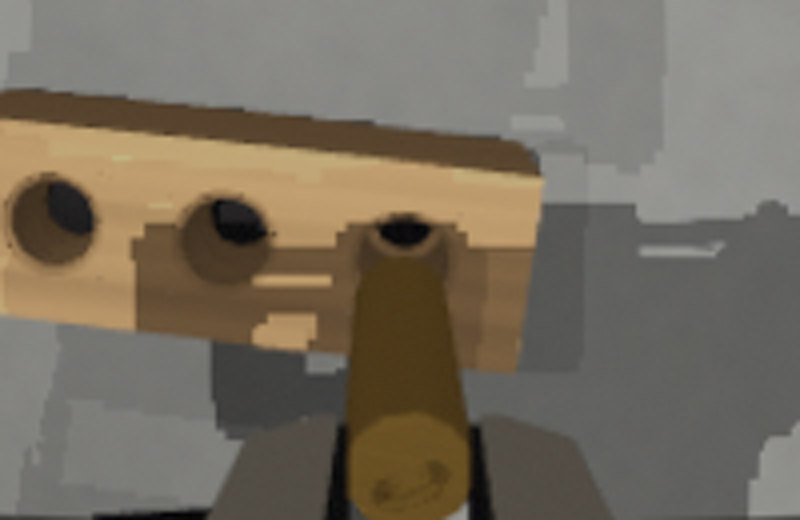

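In the last frame the bob is centred over well c, at (401,232) in the crop. A black patch shows in the well, so I'll check its depth before committing.

```bash
python3 - <<'E'
from h import *
c=np.load("cm.npy",allow_pickle=True)[0];d=np.load("w8d.npy");K=c["mtx"]
def pt(u,v):
    x=(u-K[0,2])/K[0,0];y=(v-K[1,2])/K[1,1];r=np.hypot(x,y);v3=np.array([x*np.tan(r)/r,y*np.tan(r)/r,1])*d[int(round(v)),int(round(u))]
    return (np.array(c["position"])+R.from_rotvec(c["orientation"]).apply(v3)).round(4)
for k,(a,b) in dict(c=(403,228),c2=(403,236),cL=(390,233),b=(238,222),b2=(230,208),a=(70,208),a2=(65,195),top=(470,220),bobtop=(410,440)).items(): print(k,pt(220+a/4,130+b/4))
for n,e in (("c mouth",(403,241)),("b",(226,238)),("a",(53,220))): print(n,ray("wrist",(220+e[0]/4,130+e[1]/4),.078,c))
print("bob bottom far rim",ray("wrist",(220+400/4,130+257/4),.110,c))
print([ray("wrist",(220+x/4,130+300/4),.118,c)[1] for x in(354,448)])
E
```

```text
c [ 0.5401 -0.0295  0.0289]
c2 [ 0.5379 -0.0295  0.0292]
cL [ 0.5387 -0.0258  0.0291]
b [0.5452 0.0152 0.0436]
b2 [0.5493 0.0171 0.0449]
a [0.5512 0.0598 0.052 ]
a2 [0.5549 0.0609 0.0525]
top [ 0.5528 -0.0459  0.0768]
bobtop [ 0.5484 -0.031   0.2054]
c mouth [ 0.54782678 -0.02965255  0.078     ]
b [0.54868924 0.01345078 0.078     ]
a [0.55355423 0.05702879 0.078     ]
bob bottom far rim [ 0.55176753 -0.02910089  0.11      ]
[np.float64(-0.0193953199338747), np.float64(-0.03927838678711937)]
```

The depth check agrees with the probing: well c's floor is at z ≈ 0.029 (empty), and the slug tops in b and a are at 0.044 and 0.052. I'll lower the bob with a small correction.

```bash
python3 -m pendant '{"xyz":[[0.005,0.003,0.03],[0.005,0.003,0.08],[0.005,0.003,0.12],[0.005,0.003,0.14],[0.005,0.003,0.14],[0.005,0.003,0.14]],"rot":[[0,0,0],[0,0,0],[0,0,0],[0,0,0],[0,0,0],[0,0,0]],"fingers":[12,12,12,12,12,12]}'
python3 -m pendant '{"xyz":[[0,0,0.01],[0,0,0.02],[0,0,0.02],[0,0,0.02]],"rot":[[0,0,0],[0,0,0],[0,0,0],[0,0,0]],"fingers":[12,12,12,12]}'
python3 -m pendant '{"xyz":[[0,0,0.005],[0,0,0.01],[0,0,0.01]],"rot":[[0,0,0],[0,0,0],[0,0,0]],"fingers":[12,12,12]}'
```

```text
time: 18.53
tool_pos: [0.5435, -0.0304, 0.1407]
tcp_rot: [-3.142, 0.001, 0.001]
wrist_force: [0.0, 0.4, -2.2]
grip_width: 0.0177
time: 18.87
tool_pos: [0.5438, -0.0303, 0.1372]
tcp_rot: [3.142, -0.001, 0.001]
wrist_force: [-0.1, 0.1, -1.5]
grip_width: 0.0177
time: 19.12
tool_pos: [0.544, -0.0304, 0.1354]
tcp_rot: [3.141, -0.001, 0.001]
wrist_force: [-1.0, 0.5, 4.3]
grip_width: 0.0174
```

```bash
python3 -m pendant '{"xyz":[[0,0,-0.01],[-0.01,0,-0.01],[-0.01,0,-0.01],[-0.01,0,0],[-0.01,0,0],[-0.01,0,0]],"rot":[[0,0,0],[0,0,0],[0,0,0],[0,0,0],[0,0,0],[0,0,0]],"fingers":[12,12,12,12,12,12]}'
python3 -c "
from plant import ctrl
for i in range(3):print(ctrl.read_state()['wrist_force'],ctrl.read_state()['wrist_torque'])"
```

```text
time: 19.62
tool_pos: [0.5415, -0.0303, 0.1347]
tcp_rot: [-3.142, 0.001, 0.001]
wrist_force: [0.4, -0.8, -1.9]
grip_width: 0.0174
[ 0.37951792 -0.76929747 -1.85184123] [ 0.00316855  0.06472902 -0.03444946]
[ 0.37951792 -0.76929747 -1.85184123] [ 0.00316855  0.06472902 -0.03444946]
[ 0.37951792 -0.76929747 -1.85184123] [ 0.00316855  0.06472902 -0.03444946]
```

Free now. I'll keep lowering.

```bash
python3 -m pendant '{"xyz":[[0,0,0.005],[0,0,0.01],[0,0,0.01]],"rot":[[0,0,0],[0,0,0],[0,0,0]],"fingers":[12,12,12]}'
python3 -m pendant '{"xyz":[[0,0,0.005],[0,0,0.01],[0,0,0.01]],"rot":[[0,0,0],[0,0,0],[0,0,0]],"fingers":[12,12,12]}'
```

```text
time: 19.87
tool_pos: [0.5416, -0.0304, 0.1328]
tcp_rot: [-3.142, 0.001, 0.001]
wrist_force: [-0.6, 0.2, -2.3]
grip_width: 0.0173
time: 20.12
tool_pos: [0.5416, -0.0303, 0.1308]
tcp_rot: [-3.142, 0.001, 0.0]
wrist_force: [0.3, -0.3, -2.7]
grip_width: 0.0174
```

```bash
python3 -m pendant '{"xyz":[[0,0,0.01],[0,0,0.02],[0,0,0.03],[0,0,0.04],[0,0,0.04]],"rot":[[0,0,0],[0,0,0],[0,0,0],[0,0,0],[0,0,0]],"fingers":[12,12,12,12,12]}'
```

```text
time: 20.53
tool_pos: [0.5414, -0.0303, 0.1225]
tcp_rot: [-3.141, 0.001, 0.001]
wrist_force: [-0.9, -0.4, -2.2]
grip_width: 0.0177
```

```bash
python3 -m pendant '{"xyz":[[0,0,0.015],[0,0,0.03],[0,0,0.045],[0,0,0.05],[0,0,0.05]],"rot":[[0,0,0],[0,0,0],[0,0,0],[0,0,0],[0,0,0]],"fingers":[12,12,12,12,12]}'
```

```text
time: 20.95
tool_pos: [0.5415, -0.0303, 0.1126]
tcp_rot: [-3.142, 0.001, 0.001]
wrist_force: [-0.0, -0.3, -3.1]
grip_width: 0.0171
```

```bash
python3 -m pendant '{"xyz":[[0,0,0.02],[0,0,0.04],[0,0,0.06],[0,0,0.08],[0,0,0.1],[0,0,0.1],[0,0,0.1]],"rot":[[0,0,0],[0,0,0],[0,0,0],[0,0,0],[0,0,0],[0,0,0],[0,0,0]],"fingers":[12,12,12,12,12,12,12]}'
python3 -m pendant '{"xyz":[[0,0,0.008],[0,0,0.015],[0,0,0.015]],"rot":[[0,0,0],[0,0,0],[0,0,0]],"fingers":[12,12,12]}'
```

```text
time: 21.53
tool_pos: [0.5415, -0.0304, 0.0928]
tcp_rot: [-3.142, 0.001, 0.001]
wrist_force: [-0.2, 0.8, -2.2]
grip_width: 0.0177
time: 21.78
tool_pos: [0.5416, -0.0304, 0.0899]
tcp_rot: [-3.142, 0.001, 0.0]
wrist_force: [-0.7, 0.3, -2.0]
grip_width: 0.0177
```

```bash
python3 -m pendant '{"xyz":[[0,0,0.008],[0,0,0.01],[0,0,0.01]],"rot":[[0,0,0],[0,0,0],[0,0,0]],"fingers":[12,12,12]}'
python3 -m pendant '{"xyz":[[0,0,0.005],[0,0,0.008],[0,0,0.008]],"rot":[[0,0,0],[0,0,0],[0,0,0]],"fingers":[12,12,12]}'
```

```text
time: 22.03
tool_pos: [0.5416, -0.0303, 0.0879]
tcp_rot: [-3.142, 0.001, 0.0]
wrist_force: [0.7, -0.6, -2.4]
grip_width: 0.0172
time: 22.28
tool_pos: [0.542, -0.0304, 0.0867]
tcp_rot: [3.142, -0.001, 0.001]
wrist_force: [-0.4, 0.5, 1.9]
grip_width: 0.0175
```

The bob bottomed at TCP z ≈ 0.087, exactly the home height. Releasing and backing off.

```bash
python3 -m pendant '{"xyz":[[0,0,0],[0,0,0],[0,0,0],[0,0,0],[0,0,0],[0,0,0],[0,0,0],[0,0,0]],"rot":[[0,0,0],[0,0,0],[0,0,0],[0,0,0],[0,0,0],[0,0,0],[0,0,0],[0,0,0]],"fingers":[24,28,35,45,60,60,60,60]}'
python3 -m pendant '{"xyz":[[0,0,-0.08],[0,0,-0.2],[0,0,-0.35],[0,0,-0.5],[0,0,-0.7],[0,0,-0.85],[0,0.1,-0.85],[0,0.3,-0.85],[0,0.5,-0.85],[0,0.6,-0.85],[0,0.6,-0.85]],"rot":[[0,0,0],[0,0,0],[0,0,0],[0,0,0],[0,0,0],[0,0,0],[0,0,0],[0,0,0],[0,0,0],[0,0,0],[0,0,0]],"fingers":[60,60,60,60,60,60,60,60,60,60,60]}'
python3 - <<'E'
from h import *
t,d=imaging.grab_frame("top");s,_=imaging.grab_frame("scene");p,_=imaging.grab_frame("wrist")
a=cv2.resize(t[140:280,220:480],(520,280));b=s[110:330,200:460]
cv2.imwrite("pics/end.png",np.vstack([np.hstack([a,np.zeros((280,280,3),np.uint8)]),np.hstack([cv2.resize(b,(378,320)),cv2.resize(p[80:280,60:324],(422,320))])]))
c=imaging.camera_model("top");K=c["mtx"]
m=np.zeros(d.shape,bool);m[190:230,360:400]=1
ys,xs=np.nonzero(m&(d>0));z=d[ys,xs];P=np.array(c["position"])+R.from_rotvec(c["orientation"]).apply(np.c_[(xs-K[0,2])/K[0,0]*z,(ys-K[1,2])/K[1,1]*z,z])
k=P[:,2]>.1;print(k.sum(),np.sort(P[k,2])[-8:],P[k].mean(0),np.percentile(P[k,2],50))
m[:]=0;m[180:215,255:290]=1
ys,xs=np.nonzero(m&(d>0));z=d[ys,xs];P=np.array(c["position"])+R.from_rotvec(c["orientation"]).apply(np.c_[(xs-K[0,2])/K[0,0]*z,(ys-K[1,2])/K[1,1]*z,z])
k=P[:,2]>.145;print("wand",k.sum(),P[k].mean(0))
E
```

```text
time: 22.95
tool_pos: [0.5416, -0.0304, 0.0864]
tcp_rot: [-3.142, 0.001, 0.0]
wrist_force: [0.3, -0.3, -0.5]
grip_width: 0.055
time: 23.87
tool_pos: [0.5413, -0.1538, 0.2562]
tcp_rot: [3.141, -0.006, -0.0]
wrist_force: [-0.4, -0.1, -0.1]
grip_width: 0.0558
65 [0.12671462 0.12733155 0.12783571 0.12821351 0.12988192 0.13092497
 0.13236186 0.13469772] [ 0.54021666 -0.02671635  0.12205654] 0.12338253113742814
wand 50 [0.58006097 0.22244355 0.1557743 ]
```

View pics/end.png

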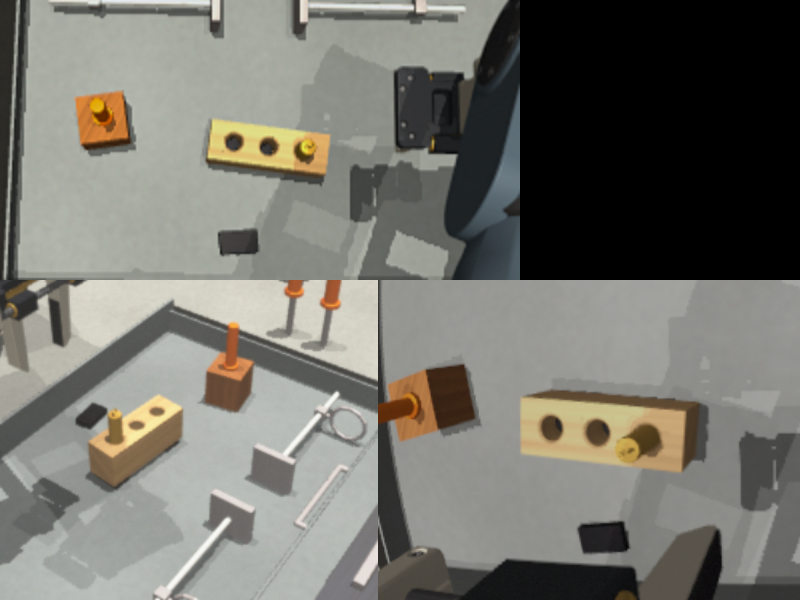

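The bob stands upright in well c with its top at z ≈ 0.123 (home would be 0.124). The wand hangs home with its top at 0.156, the bystanders look unmoved, and the gripper is clear.

```bash
python3 -c "
from plant import ctrl
print(ctrl.close_job())"
```

```text
the job is handed in; nothing more can be done
None
```

I probed the rack, rehung the wand, seated the brass bob in the empty well and handed the job in at about 24 s of the 72 s allowed; no verdict is reported.

- **Empty well:** It is the well at world y ≈ -0.03, at the right end of the rack in the top view. The wand tip touched bottom about 50 mm down at 5–7 N. Depth readings agreed: floor at z ≈ 0.029 there, slug tops at about 0.044 and 0.052 in the other two.
- **Wand:** It hangs upright in its stand and is released. Its top measures z ≈ 0.156, against 0.157 expected.
- **Bob:** On the first try it caught the well's edge at about 6–7 N, so I shifted it 2 mm in x and it went in freely. It bottomed at the expected height. After release it looks upright, with its top at z ≈ 0.123 against 0.124 expected.
- **Rest of the scene:** The ring stands and magnet look unmoved in the last pictures. The gripper is clear of everything, with no force on the wrist beyond noise.
- **Disagreements:** Position estimates from different views differed by 2–4 mm for the wells, and by up to 9 mm for one rough scene-camera reading of the bob's top. I settled these by feel. The gripper also read about 17.5 mm on the 20 mm bob. I could not explain that, but it caused no trouble.

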